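# Press a label holder home behind the rack's lip and hold it

## Robot

A 6-joint arm with a two-finger parallel gripper is mounted at the origin on a cart in front of the work surface, level with it; the furniture and walls round the work are solid. World frame = base frame: x ahead of the robot, y to its left, z up, the work surface at z = 0. Lengths are in m, angles in rad, forces in N, time in s.
With the tool pointing down it reaches from about 0.375 to 0.975 m from the base axis. Payload 3.8 kg.
Tool frame: the origin (TCP) lies at the very end of the fingers, on their centre line; the grasp point (between the pads) lies 19 mm behind it; x points along the fingers, z is the direction in which the jaws open and shut, and the axes are right-handed (so a half turn about x gives the same grasp; the last joint's range is limited). The gripper opens to 88 mm and grips with 3 to 60 N. Pads are 18 mm wide; open, the fingers measure 123 mm over their backs; the gripper's body (75 mm by 187 mm) begins 45 mm behind the grasp point.
Start: joints at [1.227, 0.264, 1.604, -0, 1.274, -0.037], TCP at [0.204, 0.643, 0.239] pointing down, gripper open.
Joint ranges: [-2.63, 2.63], [-0.94, 2.18], [0.31, 2.57], [-1.31, 4.45], [0, 2.66], [-2.55, 2.55]. Speed limits (rad/s): [2.57, 2.57, 3.14, 3.14, 3.14, 3.14].

## Interface

Orientations are given as a rotation vector (axis times angle).
In Python, from rig import bot gives the robot as it stands.
- The arm moves only by the tool move_arm, never from a script. Its argument "series" is text: rows parted by semicolons, each of 7 numbers parted by spaces: the turn, a rotation vector about the tool's x, y, z in rad, then the shift along the tool's x, y, z in mm, then the finger opening in mm, from 0 to 88.1. A call has 1 to 8 rows; each row is the pose to reach, as a shift and turn from the pose measured when the call began, along the tool's axes at that moment; what a row does not reach only later rows make up. A row lasts 1/8 s, in which the tool goes at most 62.5 mm and 10.7 degrees, less where a joint would pass 70% of its speed; a pose out of reach is approached as far as the arm can. A call with a gripper value outside its range is refused whole. The fingers move at their own pace and stop on an object; "newtons" is the grip in N (left out, the last holds). Time passes only in rows, so rows that repeat a pose let the fingers close. It gives the time, the measured TCP pose, the force and the opening at its end, in the units of the state.
- bot.state(): the state, without advancing time (a new reading comes with each control period).
- bot.snapshot(name): name is "scene" or "top" or "wrist"; returns the picture (384x512x3 uint8, red, green, blue); there is no depth.
- bot.calibration(name): a dict with "fov_y" (degrees; the focal length in pixels is half the picture's height over the tangent of half this angle, whatever the lens; pixels are square), "cx", "cy" (the principal point, pixels), "R" (3x3) and "t" (3): a world point X has camera coordinates R X + t. Camera axes: x right, y down, z forward; pixel columns grow to the right and rows downward; lengths in m; the calibration is good to about 2 mm. A picture is of the moment at which its call begins: read the wrist's pose just before it. calibration takes no time and is no camera call; for the wrist camera it gives the pose at the moment of the call.
- bot.job_done(): hands the job in, once; it reports no verdict.
Trained networks look in the newest picture that a camera, given by its name, has taken for a name from the list of things; names that differ only in an ending like _2 or _b are one class to them, and where a whole thing is asked for, a point or a joint stands for the part that bears it (a point fixed in the world has none). Each returns a list of dicts, best first, with "confidence" (0 to 1); they miss things now and then, are a little off and sometimes report something else, mostly with a low value. They report only what shows in the picture. A call takes as long as a camera call. They do not tell look-alikes from the thing itself.
- bot.search_frame(camera, thing): "uv" ([column, row] in pixels, amid what is visible of it).
The state is a dict: "time": time; "joint_positions": joint angles; "joint_vel": joint speeds; "joint_efforts": joint torques, N m; "tool_pos": TCP position; "orientation": TCP orientation; "wrist_force": force on the tool from outside, world axes, zero at the start; "ft_torque": the same for the moment, N m; "grip_width": finger opening in m.
Only numpy, scipy, OpenCV 4.12 (cv2) and the standard library are available. Lean on these libraries where they do the work, as an engineer would, in place of code of your own. Each camera call takes 0.05 s, during which the arm holds its last target.

## Task

Take the wide label holder out of the little stand and push its tongue down behind the lip along the front of the storage rack, label facing outwards (towards the robot), centred in front of the screw-top jar. Press it fully home against the sprung strip in the channel, which would push it up again, and finish while still holding it pressed down: do not let go. Leave the narrow label holder in the stand and the things on the rack where they are.

Things in the scene. Friction and masses are not known exactly. Their poses are not given: they have to be found in the camera images.
- rack: low storage rack fixed to the table: wooden deck (top at z = 24 mm), metal front edge 340 mm wide. Origin on the table under its middle, x to its rear, y along its front, z up. A channel open to the top runs all along the front, centred at x = -75 mm, 8 mm wide, between the rail behind it and the lip in front. Jar, tumbler and timer stand in a row at x = 35 mm, about 105 mm apart
- channel_mid (a point): middle of the channel's length at the height of the rail's top, 66 mm above the table; axes as the rack's. The rail's front edge is bevelled at 45 degrees over 4 mm, then flat for 8 mm; the lip's edge flares forward 10 mm and is 64 mm high
- spring_strip (a joint): plastic strip lying in the channel over its whole length, pushed up by springs. Value 0 = up, its top 17 mm below the rail's top; grows as it is pressed down (m), 0.007 with a label holder fully home, stop at 0.012. It pushes back with 3 N at 0 and 8 N at 0.007
- wide_holder: label holder to be fitted: white plastic, 64 mm wide (y), 78 mm tall, 40 g, starts upright in the stand. Origin at the middle of the tongue's lower edge; z up, -x the label side, +x the rear. Tongue z = 0 to 24 mm, 4 mm thick, rounded below. Rear ledge to x = 14 mm, z = 24 to 30 mm. Fully home when the ledge lies on the rail's top: origin 42 mm above the table
- wide_holder_centre (a point): centre of the wide holder's label plate, 56 mm above its origin; the plate is 8 mm thick (x), free from 30 to 78 mm above the origin: pinch it here, front to rear; axes as the holder's
- holder_foot (a point): middle of the wide holder's lower tongue edge (its origin)
- holder_ledge (a point): rear lower edge of the wide holder's ledge, 14 mm behind and 24 mm above its origin
- narrow_holder_centre (a point): centre of the plate of the narrow label holder, same shape but 40 mm wide, in the other slot of the stand; not to be used
- stand: small wooden block 140 x 90 x 30 mm fixed to the table, origin at the middle of its underside; two slots along its y, 80 mm apart, one label holder standing in each with its tongue 24 mm deep (slot 5.5 mm wide) and its ledge on the block; lift straight up
- jar: clear screw-top jar with a lid, 69 mm across, 84 mm tall, on the rack's deck; origin at the middle of its underside
- jar_spot (a point): point in the channel straight in front of the jar (110 mm in front of its middle along the rack's -x), at the height of the rail's top; the holder is to be centred here
- tumbler: tapered drinking tumbler, 75 mm across, 100 mm tall, on the deck; origin at the middle of its underside
- timer: round twist timer, 64 mm across, 37 mm tall, on the deck; origin at the middle of its underside
There are look-alikes about, which are no part of the job. What is shaped like the wide_holder but purple is not meant.

How it is judged:
By the outcome, as a careful person would: the job done as asked, in the order asked, and still so for the second after the job is handed in, while the arm keeps its last pose, push and grip.
It also fails if it takes over 32 s, if anything falls off the work surface, if the arm or the gripper's body presses on something with over 40 N, if the wrist force passes 120 N, or if a joint passes its speed limit or range.

## Working session

There is one attempt and no reset: what is moved stays moved. The work goes in short steps, Python scripts to look and compute and a tool call to move; the robot and the scene stay as the last step left them, time stands still between calls to the robot, and variables do not carry over. Pictures are saved under pics/ and viewed, and the job is handed in when it is done.

Besides the shell and the picture viewer there is one more tool, called as name(argument=value, ...), one argument or row to a line, values as JSON. move_arm: Moves the arm, as the interface text tells. Its arguments: {"type":"object","properties":{"series":{"type":"string"},"newtons":{"type":"number"}},"required":["series"]}

```bash
mkdir -p pics; ls; python3 - <<'E'
from rig import bot
import cv2,numpy as np
print(bot.state())
for n in ["scene","top"]:
    im=bot.snapshot(n); cv2.imwrite(f"pics/{n}0.png",im[:,:,::-1]); c=bot.calibration(n); print(n,c)
    for t in ["wide_holder","narrow_holder_centre","jar","tumbler","timer","stand","rack"]:
        print(t,[(np.round(d["uv"],1).tolist(),round(d["confidence"],2)) for d in bot.search_frame(n,t)])
print(bot.state()["time"])
E
```

```text
pics
{'time': 0.0, 'joint_positions': array([ 1.22712981e+00,  2.64717332e-01,  1.60533311e+00, -1.98010242e-05,
        1.27369578e+00, -3.69225345e-02]), 'joint_vel': array([ 0.0001006 ,  0.00058727, -0.00101832, -0.00079667,  0.00022227,
       -0.00252342]), 'joint_efforts': array([-1.37514780e-03, -5.02089036e+01, -3.56882143e+01,  7.27043767e-02,
        2.91591603e-02, -1.69556624e-04]), 'tool_pos': array([0.20360958, 0.64283329, 0.23743422]), 'orientation': array([-0.98160372,  1.3406579 ,  0.97957385]), 'wrist_force': array([1.25215072, 0.11642221, 0.2573746 ]), 'ft_torque': array([-0.00350331,  0.02941639,  0.00248178]), 'grip_width': 0.08779956097548161}
scene {'fov_y': 55.26277334887606, 'cx': 254.52455466508187, 'cy': 192.6100346001626, 'R': array([[ 0.90557655, -0.42361191,  0.02200139],
       [-0.15575742, -0.38031916, -0.9116452 ],
       [ 0.39455132,  0.82213763, -0.41038881]]), 't': array([-0.49738648,  0.15351601,  0.78880439])}
wide_holder [([218.7, 273.0], 0.75)]
narrow_holder_centre [([293.6, 222.6], 0.9)]
jar [([269.6, 164.1], 0.84), ([257.7, 188.9], 0.63)]
tumbler [([252.6, 152.7], 0.67)]
timer [([285.9, 183.3], 0.58)]
stand [([284.4, 245.8], 0.68)]
rack [([255.3, 190.0], 0.59)]
top {'fov_y': 54.06779341804002, 'cx': 258.63583392231936, 'cy': 182.85943506572772, 'R': array([[ 0.01153935, -0.99959855, -0.02587609],
       [-0.98809166, -0.0074281 , -0.15368698],
       [ 0.15343307,  0.0273414 , -0.98778071]]), 't': array([0.03807415, 0.54275775, 0.8402362 ])}
wide_holder [([353.5, 197.5], 0.72), ([369.7, 258.8], 0.63)]
narrow_holder_centre [([204.2, 116.3], 0.31)]
jar [([204.6, 121.3], 0.96)]
tumbler [([154.6, 118.1], 0.64), ([352.3, 196.0], 0.45)]
timer []
stand [([152.5, 118.5], 0.65), ([344.7, 181.2], 0.56)]
rack [([209.7, 147.8], 0.85)]
0.8
```

View pics/scene0.png

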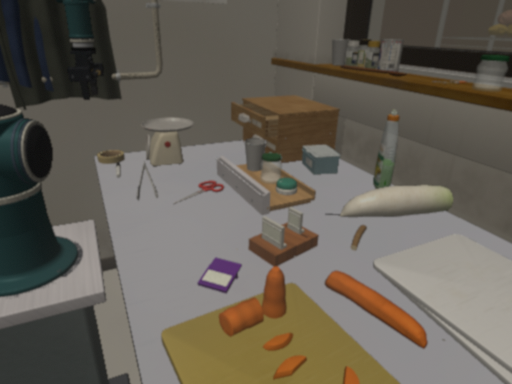

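View pics/top0.png

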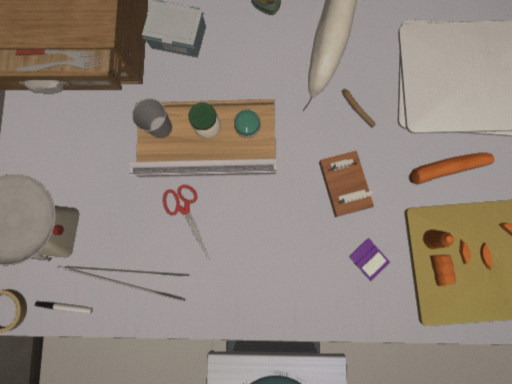

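Tumbler (152,118), jar (203,118) and timer (247,123) stand on the rack in the top view. The candidates for the holder are white at (354,197) in the stand, white and narrower at (342,165) in the stand, and purple at (370,260) lying on the table. I'll check these in an enlarged crop.

```bash
python3 - <<'E'
import cv2
a=cv2.imread("pics/top0.png"); 
c=cv2.resize(a[140:290,300:420],None,fx=4,fy=4,interpolation=cv2.INTER_CUBIC)
cv2.imwrite("pics/crop_stand.png",c)
c=cv2.resize(a[90:185,125:285],None,fx=5,fy=5,interpolation=cv2.INTER_CUBIC)
cv2.imwrite("pics/crop_rack.png",c)
s=cv2.imread("pics/scene0.png")
c=cv2.resize(s[120:270,200:330],None,fx=4,fy=4,interpolation=cv2.INTER_CUBIC)
cv2.imwrite("pics/crop_scene.png",c)
E
```

```text
(no output)
```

View pics/crop_stand.png

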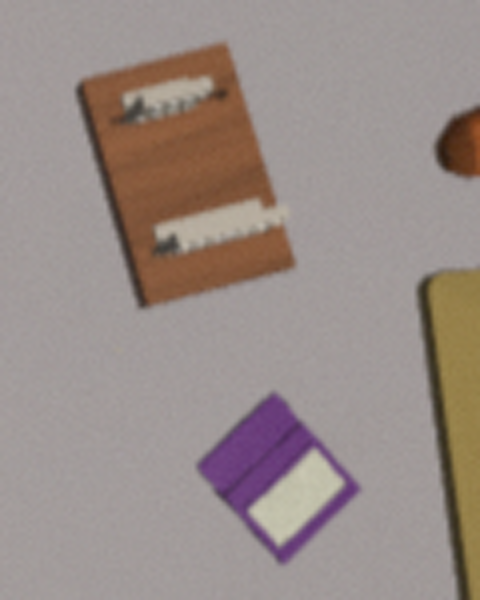

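View pics/crop_rack.png

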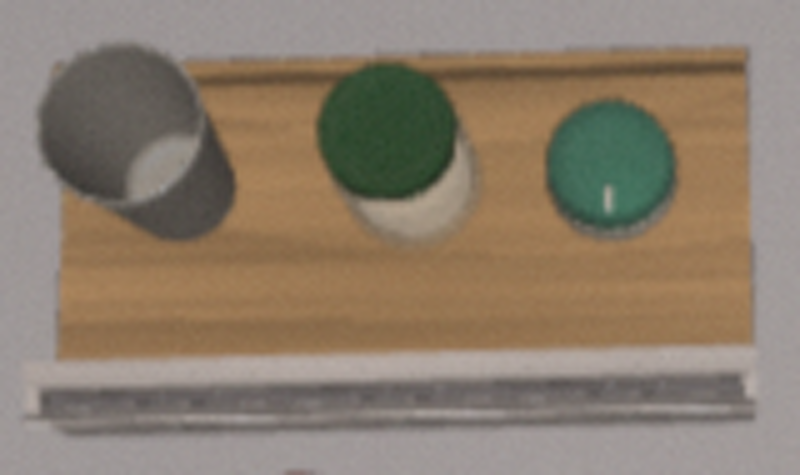

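View pics/crop_scene.png

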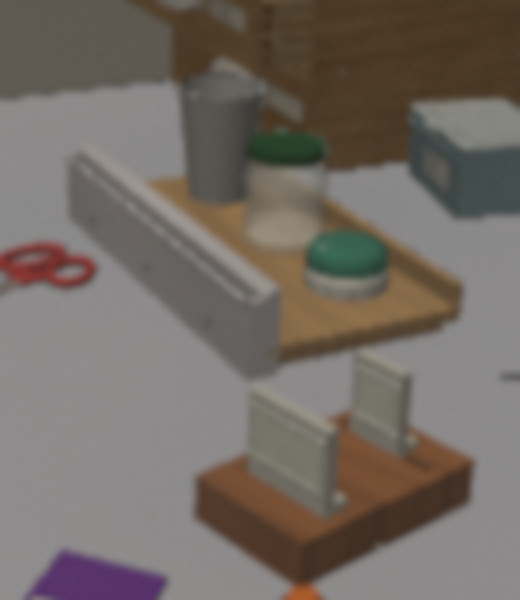

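The white holder nearer the robot at (354,197) is the wider one, so it is the target. The white one at (342,165) is the narrow one, and the purple one is excluded by its colour. In the scene view the ledge nub shows behind the plate. Next I'll work out the geometry.

```bash
cat > h.py <<'E'
import numpy as np,cv2
from rig import bot
from scipy.spatial.transform import Rotation as Ro
from scipy.optimize import least_squares
def ray(c,uv):
    f=192/np.tan(np.radians(c["fov_y"]/2)); 
    d=np.array([(uv[0]-c["cx"])/f,(uv[1]-c["cy"])/f,1.]); R=np.array(c["R"])
    return -R.T@c["t"], R.T@d
def atz(c,uv,z):
    o,d=ray(c,uv); return o+d*(z-o[2])/d[2]
def proj(c,X):
    f=192/np.tan(np.radians(c["fov_y"]/2)); p=np.atleast_2d(X)@np.array(c["R"]).T+c["t"]
    return np.c_[p[:,0]/p[:,2]*f+c["cx"],p[:,1]/p[:,2]*f+c["cy"]]
E
python3 - <<'E'
from h import *
c=bot.calibration("top")
st=[(80,82),(227,43),(295,266),(145,305)]
P=np.array([atz(c,(300+u/4-.4,140+v/4-.4),.03) for u,v in st]); print(P.round(4)); print("centre",P.mean(0), "sides",[np.linalg.norm(P[i]-P[i-1]) .round(4) for i in range(4)])
e=P[1]+P[2]-P[0]-P[3]; print("yaw of -y side",np.degrees(np.arctan2(-e[0]*-1,-e[1]*1)), e)
l=P[0]+P[1]-P[2]-P[3]; print("x axis dir",l/np.linalg.norm(l), np.degrees(np.arctan2(l[1],l[0])))
q=lambda u,v,z:atz(c,(125+u/5-.4,90+v/5-.4),z)
print("lip top L,R",q(27,417,.064),q(755,408,.064))
print("rail rear L,R",q(25,366,.066),q(755,347,.066))
print("rail front/bevel L,R",q(42,388,.066),q(745,374,.066))
print("deck rearR",q(748,48,.024))
print("lid c",q(388,131,.084),"timer top",q(611,160,.037),"jar bottom rim", )
print("tumbler rim",q(121,122,.124))
print("lid .108",q(388,131,.108),"timer .061",q(611,160,.061))
# wide plate top ends
for u,v in [(155,238),(272,207)]: print(atz(c,(300+u/4-.4,140+v/4-.4),.084))
print("scene cam",-bot.calibration("scene")["R"].T@bot.calibration("scene")["t"])
E
```

```text
[[ 0.6005 -0.1016  0.03  ]
 [ 0.6249 -0.1896  0.03  ]
 [ 0.4913 -0.2254  0.03  ]
 [ 0.4677 -0.1377  0.03  ]]
centre [ 0.54609772 -0.1635667   0.03      ] sides [np.float64(0.1376), np.float64(0.0913), np.float64(0.1382), np.float64(0.0908)]
yaw of -y side 15.280864753714068 [ 0.04800265 -0.17569866  0.        ]
x axis dir [0.96556132 0.26017559 0.        ] 15.080480993213174
lip top L,R [0.55991057 0.34121469 0.064     ] [0.56641074 0.00400073 0.064     ]
rail rear L,R [0.58360881 0.34295009 0.066     ] [0.5946021  0.00416821 0.066     ]
rail front/bevel L,R [0.57325378 0.33432067 0.066     ] [0.58189365 0.00870113 0.066     ]
deck rearR [0.75536876 0.00759484 0.024     ]
lid c [0.69150729 0.17415766 0.084     ] timer top [0.69327104 0.07383625 0.037     ] jar bottom rim
tumbler rim [0.68161737 0.28516592 0.124     ]
lid .108 [0.68328235 0.16967655 0.108     ] timer .061 [0.68543846 0.07233944 0.061     ]
[ 0.50096733 -0.13430718  0.084     ]
[ 0.5187424  -0.19896265  0.084     ]
scene cam [ 0.16310898 -0.80081953  0.47461182]
```

```bash
cat >> h.py <<'E'
def pose():
    s=bot.state(); return s, np.array(s["tool_pos"]), Ro.from_rotvec(s["orientation"])
def down(yaw,sgn=1):
    # tool x down, tool z along horizontal dir yaw (deg)
    a=np.radians(yaw); z=sgn*np.array([np.cos(a),np.sin(a),0]); x=np.array([0,0,-1.]); y=np.cross(z,x)
    return Ro.from_matrix(np.c_[x,y,z])
def togo(p,R):
    s,p0,R0=pose()
    print("turn",(R0.inv()*R).as_rotvec().round(4),"deg",np.degrees((R0.inv()*R).magnitude()).round(1),"shift",((R0.inv().apply(np.array(p)-p0))*1000).round(1))
E
python3 - <<'E'
from h import *
s,p,R=pose(); print(R.as_matrix().round(3))
c=bot.calibration("wrist"); C=-c["R"].T@c["t"]
print("cam in tool",R.inv().apply(C-p).round(4),"axes(cols x,y,z) in tool",(R.as_matrix().T@c["R"].T).round(3),c["fov_y"],c["cx"],c["cy"])
for y,sg in [(15.1,1),(15.1,-1)]: print(y,sg); togo([.5075,-.174,.2],down(y,sg))
t=bot.calibration("top")
print(atz(t,(20,220),.12),atz(t,(-10+30,265),.12))
E
```

```text
[[ 0.    -0.953  0.302]
 [ 0.     0.302  0.953]
 [-1.     0.     0.   ]]
cam in tool [-1.446e-01  8.040e-02  1.000e-04] axes(cols x,y,z) in tool [[-0.    -0.311  0.951]
 [-0.    -0.951 -0.311]
 [ 1.    -0.     0.   ]] 63.94563095880378 257.7275965498509 190.94229645022043
15.1 1
turn [ 1.0004e+00  1.0000e-04 -0.0000e+00] deg 57.3 shift [  38.7 -536.4 -687.6]
15.1 -1
turn [-2.1412e+00  1.0000e-04  1.0000e-04] deg 122.7 shift [  38.7 -536.4 -687.6]
[0.44605449 0.55101049 0.12      ] [0.35192752 0.54057985 0.12      ]
```

move_arm(
  series="0.15 0 0 -60 -30 -40 60; 0.3 0 0 -60 -70 -90 60; 0.45 0 0 -60 -110 -140 60; 0.6 0 0 -60 -148 -190 60; 0.75 0 0 -60 -187 -240 60; 0.9 0 0 -60 -226 -290 60; 1.0 0 0 -60 -265 -340 60; 1.0 0 0 -50 -300 -385 60",
)

```text
time: 1.8
tool_pos: [0.3702, 0.1955, 0.2914]
orientation: [-0.206, 1.558, 0.208]
wrist_force: [0.8, -0.6, -0.7]
grip_width: 0.06
```

```bash
python3 - <<'E'
from h import *
s,p,R=pose(); print(s["time"],p,s["wrist_force"],s["joint_positions"].round(3))
togo([.5075,-.174,.19],down(15.1))
E
```

```text
1.8 [0.37023785 0.19551978 0.29142908] [ 0.8272207  -0.58915988 -0.72305132] [ 0.426 -0.273  2.042 -0.     1.369  0.163]
turn [ 0.0002  0.0033 -0.0004] deg 0.2 shift [ 101.4 -392.6   35.8]
```

move_arm(
  series="0 0 0 15 -60 6 60; 0 0 0 30 -120 12 60; 0 0 0 45 -180 18 60; 0 0 0 60 -240 24 60; 0 0 0 75 -300 30 60; 0 0 0 90 -355 35 60; 0 0 0 100 -392 36 60; 0 0 0 100 -392 36 60",
)

```text
time: 2.8
tool_pos: [0.5073, -0.1755, 0.1904]
orientation: [-0.203, 1.559, 0.205]
wrist_force: [0.4, 0.5, -0.2]
grip_width: 0.0602
```

```bash
python3 - <<'E'
from h import *
s,p,R=pose(); print(s["time"],p,s["wrist_force"],s["joint_positions"].round(3))
im=bot.snapshot("wrist"); cv2.imwrite("pics/w1.png",im[:,:,::-1])
c=bot.calibration("wrist")
import pickle; pickle.dump(c,open("c1.pkl","wb"))
# predicted: stand model
st=np.array([.5461,-.1636]);a=np.radians(15.1);X=np.array([np.cos(a),np.sin(a)]);Y=np.array([-X[1],X[0]])
def S(x,y,z): return np.r_[st+x*X+y*Y,z]
for x,y,z in [(-.07,.045,.03),(.07,.045,.03),(-.07,-.045,.03),(.07,-.045,.03),(-.044,.032,.084),(-.036,.032,.084),(-.044,-.032,.084),(-.036,-.032,.084),(-.026,.032,.036)]: print((x,y,z),proj(c,S(x,y,z)).round(1))
for t in ["wide_holder","narrow_holder_centre"]: print(t,[(np.round(d["uv"],1).tolist(),round(d["confidence"],2)) for d in bot.search_frame("wrist",t)])
E
```

```text
2.8 [ 0.5073225  -0.17548824  0.19037245] [ 0.36294127  0.46830681 -0.18173679] [-0.381  0.039  1.953  0.002  1.149 -0.642]
(-0.07, 0.045, 0.03) [[226.4 129.2]]
(0.07, 0.045, 0.03) [[369.1 128.8]]
(-0.07, -0.045, 0.03) [[229.3 214.4]]
(0.07, -0.045, 0.03) [[359.9 213.9]]
(-0.044, 0.032, 0.084) [[252.3 152.7]]
(-0.036, 0.032, 0.084) [[262.  152.7]]
(-0.044, -0.032, 0.084) [[252.8 223.8]]
(-0.036, -0.032, 0.084) [[261.8 223.8]]
(-0.026, 0.032, 0.036) [[271.4 143.3]]
wide_holder [([124.3, 173.5], 0.89), ([260.3, 178.1], 0.56)]
narrow_holder_centre [([341.4, 174.7], 0.79)]
```

View pics/w1.png

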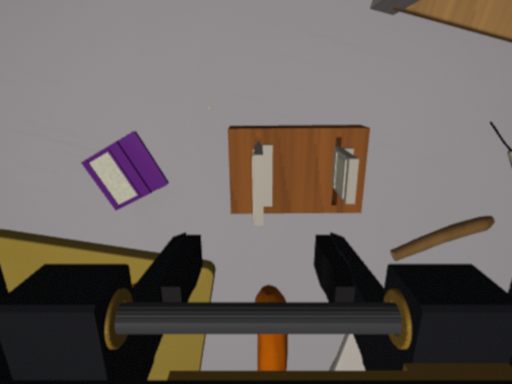

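```bash
python3 - <<'E'
import cv2
a=cv2.imread("pics/w1.png")
cv2.imwrite("pics/w1c.png",cv2.resize(a[115:235,215:380],None,fx=4.8,fy=4.8,interpolation=cv2.INTER_CUBIC))
E
```

```text
(no output)
```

View pics/w1c.png

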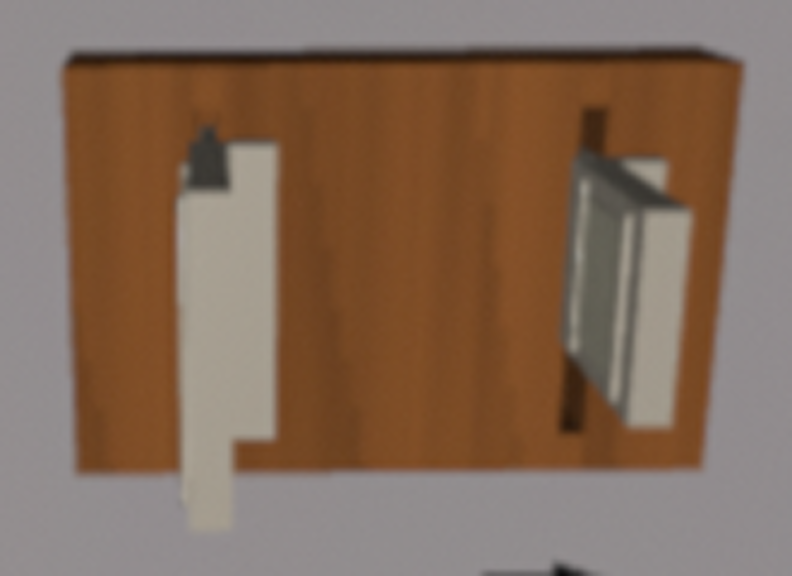

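```bash
python3 - <<'E'
from h import *
togo([.5094,-.1749,.043],down(15.1))
E
```

```text
turn [ 0.0002  0.0034 -0.001 ] deg 0.2 shift [148.6  -2.8   1. ]
```

move_arm(
  series="0 0.003 0 45 -2.8 1 40; 0 0.003 0 90 -2.8 1 40; 0 0.003 0 120 -2.8 1 40; 0 0.003 0 140 -2.8 1 40; 0 0.003 0 148 -2.8 1 40; 0 0.003 0 148 -2.8 1 40; 0 0.003 0 148 -2.8 1 40",
)

```text
time: 3.82
tool_pos: [0.5105, -0.1749, 0.045]
orientation: [-0.208, 1.559, 0.207]
wrist_force: [1.0, -0.4, 0.3]
grip_width: 0.0403
```

```bash
python3 - <<'E'
from h import *
s,p,R=pose(); print(s["time"],p,s["wrist_force"]); togo([.5094,-.1749,.043],down(15.1))
im=bot.snapshot("wrist"); cv2.imwrite("pics/w2.png",im[:,:,::-1])
E
```

```text
3.825 [ 0.51048538 -0.17494219  0.04495018] [ 1.0182751  -0.41781399  0.32334503]
turn [0.0008 0.0023 0.0004] deg 0.1 shift [ 1.9  0.3 -1. ]
```

View pics/w2.png

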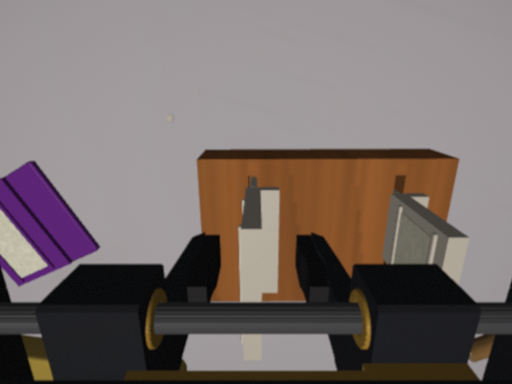

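```bash
python3 - <<'E'
import cv2
a=cv2.imread("pics/w2.png")
cv2.imwrite("pics/w2c.png",cv2.resize(a[165:370,195:325],None,fx=2.9,fy=2.9,interpolation=cv2.INTER_CUBIC))
from h import *
c=bot.calibration("wrist"); s,p,R=pose()
# plate in tool frame: grasp point centre etc
for ty in (.032,-.032):
  for tz in (-.004,.004):
    X=p*0+np.array([0.5094,-.1749,.084])+R.apply([0,ty,tz]); print(ty,tz,proj(c,X).round(1), "tool0", proj(c,np.r_[p[:2],.084]+R.apply([0,ty,tz])).round(1))
E
```

```text
0.032 -0.004 [[243.5 225.7]] tool0 [[246.3 226.8]]
0.032 0.004 [[264.9 225.7]] tool0 [[267.6 226.8]]
-0.032 -0.004 [[245.6 359.1]] tool0 [[248.  359.9]]
-0.032 0.004 [[263.8 359.1]] tool0 [[266.2 359.9]]
```

View pics/w2c.png

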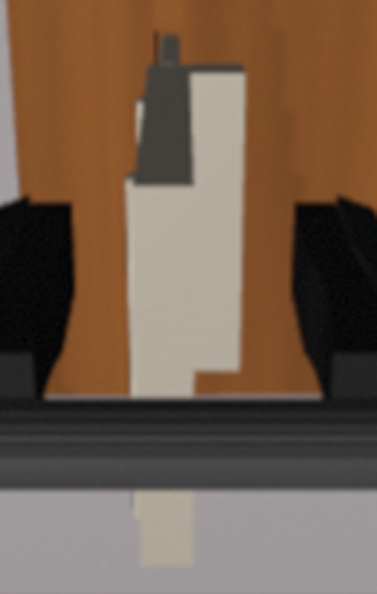

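move_arm(
  series="0 0.002 0 2 0 -2 40; 0 0.002 0 2 0 -2 40; 0 0.002 0 2 0 -2 2; 0 0.002 0 2 0 -2 2; 0 0.002 0 2 0 -2 2; 0 0.002 0 2 0 -2 2",
  newtons=45,
)

```text
time: 4.62
tool_pos: [0.5086, -0.1756, 0.0429]
orientation: [-0.208, 1.56, 0.207]
wrist_force: [-0.1, -0.5, -0.1]
grip_width: 0.0077
```

move_arm(
  series="0 0 0 -8 0 0 2; 0 0 0 -20 0 0 2; 0 0 0 -40 0 0 2; 0 0 0 -80 0 0 2; 0 0 0 -120 0 0 2; 0 0 0 -120 0 0 2",
)

```text
time: 5.38
tool_pos: [0.5116, -0.1768, 0.1682]
orientation: [-0.211, 1.552, 0.203]
wrist_force: [0.1, -0.1, -1.1]
grip_width: 0.0079
```

```bash
python3 - <<'E'
from h import *
s,p,R=pose(); print(s["time"],p,s["wrist_force"],s["grip_width"]); 
for n in ["wrist","scene"]:
    im=bot.snapshot(n); cv2.imwrite(f"pics/{n}3.png",im[:,:,::-1])
# approx rack goal
togo([.520,.167,.17],down(1.5))
E
python3 - <<'E'
import cv2,numpy as np
a=cv2.imread("pics/wrist3.png");b=cv2.imread("pics/scene3.png")
b=cv2.resize(b[80:280,180:340],(307,384))
cv2.imwrite("pics/p3.png",np.hstack([a[:,:490],b]))
E
```

```text
5.375 [ 0.5116328  -0.17678128  0.16817834] [ 0.05638672 -0.13019168 -1.05329949] 0.007862234866888265
turn [0.238  0.0018 0.0012] deg 13.6 shift [ -6.5 327.8 100.3]
```

View pics/p3.png

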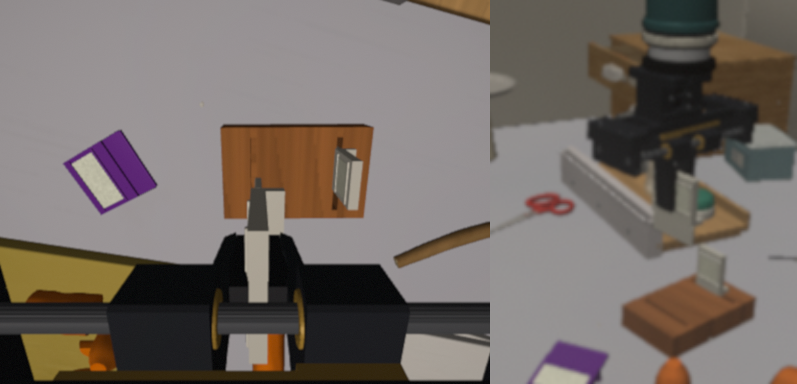

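```bash
python3 - <<'E'
from h import *
togo([.57,.05,.20],down(1.5))
E
```

```text
turn [0.238  0.0018 0.0012] deg 13.6 shift [-36.3 201.8 118.1]
```

move_arm(
  series="0.06 0 0 -30 35 20 2; 0.12 0 0 -36 75 45 2; 0.18 0 0 -36 120 70 2; 0.238 0 0 -36 165 95 2; 0.238 0.002 0.001 -36 202 118 2; 0.238 0.002 0.001 -36 202 118 2; 0.238 0.002 0.001 -36 202 118 2",
)

```text
time: 6.35
tool_pos: [0.5687, 0.0498, 0.198]
orientation: [-0.022, 1.574, 0.02]
wrist_force: [-0.3, -0.4, -1.0]
grip_width: 0.0079
```

```bash
python3 - <<'E'
from h import *
import pickle
s,p,R=pose(); print(s["time"],p,R.as_rotvec(),s["wrist_force"],s["grip_width"]); 
im=bot.snapshot("wrist"); cv2.imwrite(f"pics/w4.png",im[:,:,::-1]); c=bot.calibration("wrist"); pickle.dump((c,s),open("c4.pkl","wb"))
cv2.imwrite("pics/w4b.png",cv2.resize(im[:,:,::-1],(800,600),interpolation=cv2.INTER_CUBIC))
E
```

```text
6.35 [0.56871757 0.04983183 0.19802221] [-0.0218773   1.57405292  0.02034   ] [-0.30060508 -0.38104324 -1.01847631] 0.007886623786616503
```

View pics/w4b.png

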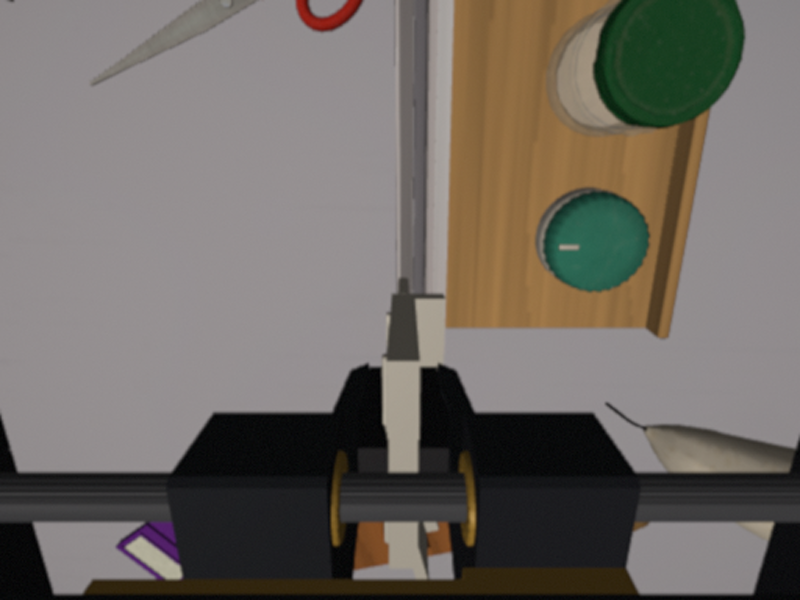

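```bash
python3 - <<'E'
import cv2,numpy as np
a=cv2.imread("pics/w4.png")
c1=cv2.resize(a[0:200,245:300],None,fx=7,fy=3,interpolation=cv2.INTER_CUBIC)
c2=cv2.resize(a[0:100,340:490],None,fx=2.7,fy=6,interpolation=cv2.INTER_CUBIC)
cv2.imwrite("pics/w4c.png",np.hstack([c1,c2[:600]]))
print(c1.shape,c2.shape)
E
```

```text
(600, 385, 3) (600, 405, 3)
```

View pics/w4c.png

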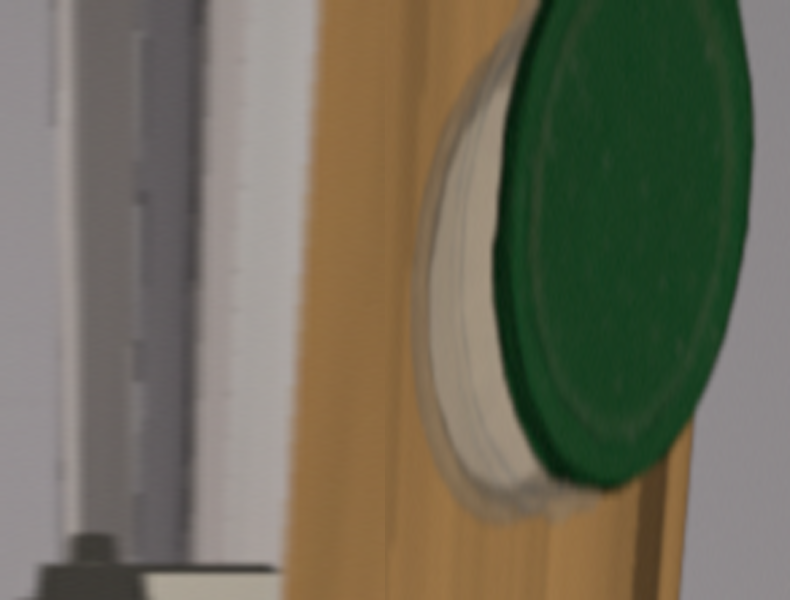

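```bash
cat > m4.py <<'E'
from h import *
import pickle
c,s=pickle.load(open("c4.pkl","rb")); p=np.array(s["tool_pos"]); R=Ro.from_rotvec(s["orientation"])
def show(n,col,row,z):
    X=atz(c,(col,row),z); print(n,X.round(4)); return X
a=show("rail rear far",290.7,0,.066); b=show("rail rear near",285.3,197,.066)
d=a-b; print("yaw",np.degrees(np.arctan2(-d[0],d[1])))
a=show("lip far",252.6,0,.064); b=show("lip near",254.4,177,.064); d=a-b; print("yaw",np.degrees(np.arctan2(-d[0],d[1])))
show("rear",288.3,83,.066);show("flat/bevel",278.6,83,.066);show("bevel low",273.2,83,.062);show("lipin",256,83,.064);show("lip front",253.4,83,.064);show("stripL",264.2,83,.049);show("stripR",272.9,83,.049)
for f,cam,cc in [("pics/w4.png","w",c),("pics/top0.png","t",bot.calibration("top"))]:
    im=cv2.imread(f); hsv=cv2.cvtColor(im,cv2.COLOR_BGR2HSV)
    m=cv2.inRange(hsv,(55,110,25),(78,255,120)); m=cv2.morphologyEx(m,cv2.MORPH_OPEN,np.ones((3,3)))
    cs,_=cv2.findContours(m,cv2.RETR_EXTERNAL,cv2.CHAIN_APPROX_NONE); k=max(cs,key=cv2.contourArea)[:,0,:]
    print(f,k.min(0),k.max(0),len(k))
    if cam=="w": k=k[(k[:,1]>2)]; k=k[(k[:,0]>430)]  # right part: top rim
    else: k=k[k[:,1]<k[:,1].mean()+20]
    Q=np.array([atz(cc,u,.108)[:2] for u in k])
    r=least_squares(lambda q:np.hypot(*(Q-q[:2]).T)-q[2],[.68,.17,.034],loss="soft_l1",f_scale=.0005); print("lid",r.x.round(4),np.abs(r.fun).mean())
# timer / deck right end
show("deck R front end",447*.64,328*.64,.024)
E
python3 m4.py
```

```text
rail rear far [0.5911 0.1984 0.066 ]
rail rear near [0.5957 0.0342 0.066 ]
yaw 1.5812822368993025
lip far [0.5611 0.1981 0.064 ]
lip near [0.5658 0.0527 0.064 ]
yaw 1.8379163157212104
rear [0.5927 0.1367 0.066 ]
flat/bevel [0.5845 0.1365 0.066 ]
bevel low [0.5801 0.1365 0.062 ]
lipin [0.5653 0.1361 0.064 ]
lip front [0.5631 0.136  0.064 ]
stripL [0.5726 0.1366 0.049 ]
stripR [0.5804 0.1368 0.049 ]
pics/w4.png [381   0] [475  80] 388
lid [0.6873 0.1666 0.025 ] 0.0016915444543473077Traceback (most recent call last):
  File "m4.py", line 13, in <module>
    cs,_=cv2.findContours(m,cv2.RETR_EXTERNAL,cv2.CHAIN_APPROX_NONE); k=max(cs,key=cv2.contourArea)[:,0,:]
                                                                        ~~~^^^^^^^^^^^^^^^^^^^^^^^^
ValueError: max() iterable argument is empty
```

```bash
python3 - <<'E'
from h import *
import pickle
c,s=pickle.load(open("c4.pkl","rb"))
for f,cam,cc,pt in [("pics/w4.png","w",c,(430,30)),("pics/top0.png","t",bot.calibration("top"),(202,116))]:
    im=cv2.imread(f); hsv=cv2.cvtColor(im,cv2.COLOR_BGR2HSV); 
    if cam=="t": print(hsv[pt[1],pt[0]])
    h=hsv.astype(int); m=((h[...,0]>50)&(h[...,0]<82)&(h[...,1]>95)&(h[...,2]<130)).astype(np.uint8)
    n,l=cv2.connectedComponents(m); m=(l==l[pt[1],pt[0]]).astype(np.uint8)
    cs,_=cv2.findContours(m,cv2.RETR_EXTERNAL,cv2.CHAIN_APPROX_NONE); k=max(cs,key=cv2.contourArea)[:,0,:].astype(float)
    print(k.min(0),k.max(0))
    k=k[k[:,1]>1]
    ce=k.mean(0)
    # points on outer (far-from-cam-centre) side are top rim; near side may be lid's lower rim
    for sel,name in [(k[k[:,0]>ce[0]] if cam=="w" else k[k[:,1]<ce[1]],"outer"),(k,"all")]:
        Q=np.array([atz(cc,u,.108)[:2] for u in sel])
        r=least_squares(lambda q:np.hypot(*(Q-q[:2]).T)-q[2],[.68,.17,.034],loss="soft_l1",f_scale=.0005); print(cam,name,r.x.round(4),np.abs(r.fun).mean().round(5))
        for rad in (.033,.0345): 
            r=least_squares(lambda q:np.hypot(*(Q-q[:2]).T)-rad,[.68,.17],loss="soft_l1",f_scale=.0005); print("   r",rad,r.x.round(4),np.abs(r.fun).mean().round(5))
E
```

```text
[381.   0.] [475.  80.]
w outer [0.6841 0.1707 0.0301] 0.00019
   r 0.033 [0.681  0.1719] 0.00045
   r 0.0345 [0.6795 0.1725] 0.00061
w all [0.6828 0.1706 0.0311] 0.00052
   r 0.033 [0.682  0.1727] 0.00121
   r 0.0345 [0.6818 0.1745] 0.00201
[59 91 73]
[0. 0.] [511. 383.]
t outer [0.7091 0.061  0.5907] 0.01976
   r 0.033 [0.6393 0.05  ] 0.56015
   r 0.0345 [0.6393 0.05  ] 0.55865
t all [0.6582 0.0606 0.6005] 0.04532
   r 0.033 [0.2581 0.0448] 0.47556
   r 0.0345 [0.2581 0.0448] 0.47406
```

```bash
python3 - <<'E'
from h import *
s,p,R=pose();print(p,s["joint_positions"].round(2))
togo([.5755,.1672,.130],down(1.65))
E
```

```text
[0.56886112 0.04933775 0.19838096] [ 0.04  0.1   1.87 -0.    1.17  0.02]
turn [-0.003  -0.0027  0.0008] deg 0.2 shift [ 68.3 117.7   9.9]
```

move_arm(
  series="-0.003 -0.003 0.001 0 40 4 2; -0.003 -0.003 0.001 0 80 7 2; -0.003 -0.003 0.001 20 117 9.5 2; -0.003 -0.003 0.001 50 117.5 9.5 2; -0.003 -0.003 0.001 68 117.5 9.5 2; -0.003 -0.003 0.001 68 117.5 9.5 2; -0.003 -0.003 0.001 68 117.5 9.5 2",
)

```text
time: 7.28
tool_pos: [0.5758, 0.1662, 0.1311]
orientation: [-0.021, 1.569, 0.022]
wrist_force: [-0.3, -0.1, 0.2]
grip_width: 0.0075
```

```bash
python3 - <<'E'
from h import *
import pickle
s,p,R=pose(); print(s["time"],p,R.as_rotvec().round(4),s["wrist_force"],s["grip_width"]); togo([.5755,.1672,.130],down(1.65))
c=bot.calibration("wrist"); out=[]
for n in ["wrist","scene","top"]:
    im=bot.snapshot(n)[:,:,::-1]; cv2.imwrite(f"pics/{n}5.png",im); out.append(im)
pickle.dump((c,s),open("c5.pkl","wb"))
w=cv2.resize(out[0],(512,384)); sc=cv2.resize(out[1][110:230,190:330],(280,240),interpolation=cv2.INTER_CUBIC)
tp=cv2.resize(out[2][90:185,125:285],(280,166),interpolation=cv2.INTER_CUBIC)
L=np.zeros((410,792,3),np.uint8); L[:384,:512]=w; L[:240,512:]=sc; L[240:406,512:]=tp
cv2.imwrite("pics/p5.png",L)
E
```

```text
7.275 [0.57583598 0.16618785 0.13111935] [-0.0213  1.5693  0.0218] [-0.26774343 -0.06268214  0.23425584] 0.007495517368771843
turn [-0.0014  0.0014 -0.0003] deg 0.1 shift [ 1.1  1.  -0.3]
```

View pics/p5.png

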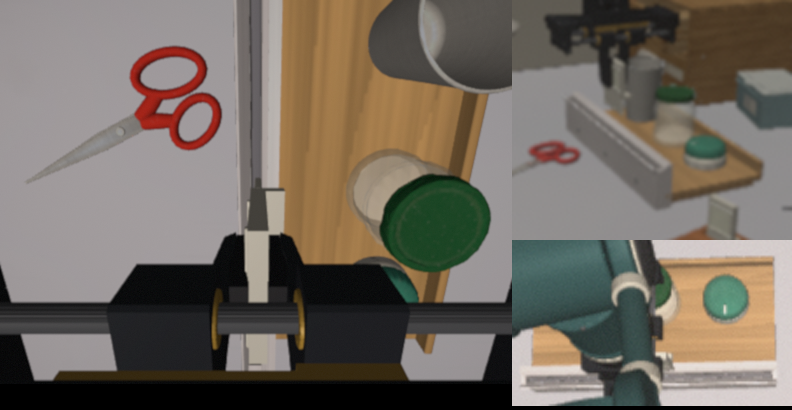

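```bash
python3 - <<'E'
from h import *
import pickle
c,s=pickle.load(open("c5.pkl","rb"))
a=cv2.imread("pics/wrist5.png")
cv2.imwrite("pics/w5c.png",np.hstack([cv2.resize(a[100:240,225:295],None,fx=8,fy=4.2,interpolation=cv2.INTER_CUBIC)]))
h=cv2.cvtColor(a,cv2.COLOR_BGR2HSV).astype(int)
m=((h[...,0]>50)&(h[...,0]<82)&(h[...,1]>95)&(h[...,2]<130)).astype(np.uint8)
n,l=cv2.connectedComponents(m); m=(l==l[215,430]).astype(np.uint8)
cs,_=cv2.findContours(m,cv2.RETR_EXTERNAL,cv2.CHAIN_APPROX_NONE); k=max(cs,key=cv2.contourArea)[:,0,:].astype(float)
print(k.min(0),k.max(0))
for sel in (k,k[k[:,0]>435]):
    Q=np.array([atz(c,u,.108)[:2] for u in sel])
    r=least_squares(lambda q:np.hypot(*(Q-q[:2]).T)-q[2],[.68,.17,.034],loss="soft_l1",f_scale=.0005); print(r.x.round(4),np.abs(r.fun).mean())
p=np.array(s["tool_pos"]);R=Ro.from_rotvec(s["orientation"])
# predicted tongue end: tool x from +.013 to .037, y=.032, z +-2mm ; plate top
for X in [(.037,.032,-.002),(.037,.032,.002),(.013,.032,-.002),(.013,.032,.002),(.013,.032,.014),(-.041,.032,-.004),(-.041,.032,.004)]: print(X,proj(c,p+R.apply(X)).round(1))
E
```

```text
[381. 175.] [489. 271.]
[0.6815 0.1736 0.0314] 0.0009193048333452846
[0.6823 0.1726 0.0308] 0.0003918963393654933
(0.037, 0.032, -0.002) [[253.7 174.6]]
(0.037, 0.032, 0.002) [[260.2 174.6]]
(0.013, 0.032, -0.002) [[253.2 186.2]]
(0.013, 0.032, 0.002) [[260.6 186.2]]
(0.013, 0.032, 0.014) [[283.  186.2]]
(-0.041, 0.032, -0.004) [[245.8 229.4]]
(-0.041, 0.032, 0.004) [[267.4 229.3]]
```

View pics/w5c.png

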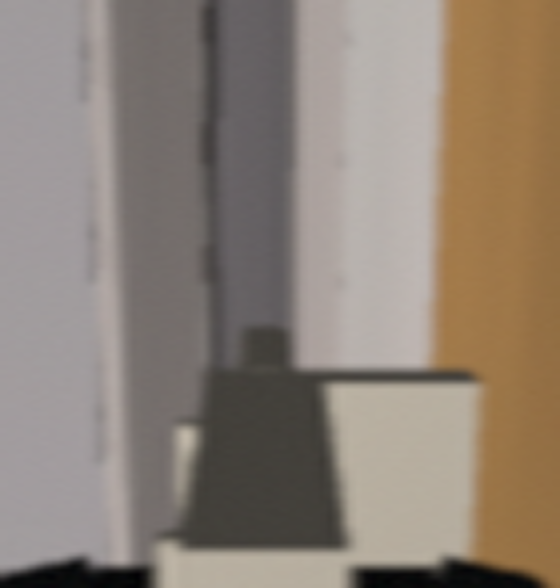

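```bash
python3 - <<'E'
from h import *
import pickle
c,s=pickle.load(open("c5.pkl","rb"))
y=lambda u,v,z:atz(c,(225+u/8-.4,100+v/4.2-.4),z).round(4)
for v in (100,330): 
  print("stripL,R",y({100:212,330:218}[v],v,.049),y({100:297,330:292}[v],v,.049))
print("rail rear",y(444,0,.066),y(432,360,.066)); print("bevel low",y(297,100,.062),"flat",y(345,100,.066)); print("lip front",y(88,100,.064), y(103,400,.064),"lip in",y(112,100,.064))
print("tongue",y(266.5,326,.094),"L,R",y(243,326,.094),y(290,326,.094))
E
```

```text
stripL,R [0.5701 0.2242 0.049 ] [0.5778 0.2245 0.049 ]
stripL,R [0.5715 0.1832 0.049 ] [0.5786 0.1833 0.049 ]
rail rear [0.589  0.2417 0.066 ] [0.5908 0.1832 0.066 ]
bevel low [0.5775 0.2257 0.062 ] flat [0.5815 0.2262 0.066 ]
lip front [0.5598 0.2255 0.064 ] [0.5615 0.1745 0.064 ] lip in [0.5619 0.2255 0.064 ]
tongue [0.5756 0.1965 0.094 ] L,R [0.5738 0.1964 0.094 ] [0.5774 0.1965 0.094 ]
```

move_arm(
  series="0 0 0 0 2.5 -1 2; 0 0 0 10 2.5 -1 2; 0 0 0 20 2.5 -1 2; 0 0 0 28 2.5 -1 2; 0 0 0 35 2.5 -1 2; 0 0 0 39 2.5 -1 2; 0 0 0 39 2.5 -1 2",
  newtons=55,
)

```text
time: 8.3
tool_pos: [0.575, 0.1692, 0.0923]
orientation: [-0.022, 1.569, 0.022]
wrist_force: [0.7, -0.3, -0.1]
grip_width: 0.0074
```

```bash
python3 - <<'E'
from h import *
import pickle
s,p,R=pose(); print(s["time"],p,R.as_rotvec().round(4),s["wrist_force"],s["ft_torque"],s["grip_width"]); togo([.5748,.1683,.079],down(1.65))
c=bot.calibration("wrist"); out=[]
for n in ["wrist","scene"]:
    im=bot.snapshot(n)[:,:,::-1]; cv2.imwrite(f"pics/{n}6.png",im); out.append(im)
pickle.dump((c,s),open("c6.pkl","wb"))
w=cv2.resize(out[0][100:250,200:310],(440,600),interpolation=cv2.INTER_CUBIC); sc=cv2.resize(out[1][125:225,210:270],(360,600),interpolation=cv2.INTER_CUBIC)
cv2.imwrite("pics/p6.png",np.hstack([w,sc]))
E
```

```text
8.3 [0.57499922 0.16920678 0.09226122] [-0.0217  1.5688  0.0225] [ 0.72792621 -0.33868328 -0.10925049] [-0.05850046  0.06888625  0.02188813] 0.007440004270063596
turn [-0.0007  0.0019 -0.0005] deg 0.1 shift [13.3 -0.9 -0.3]
```

View pics/p6.png

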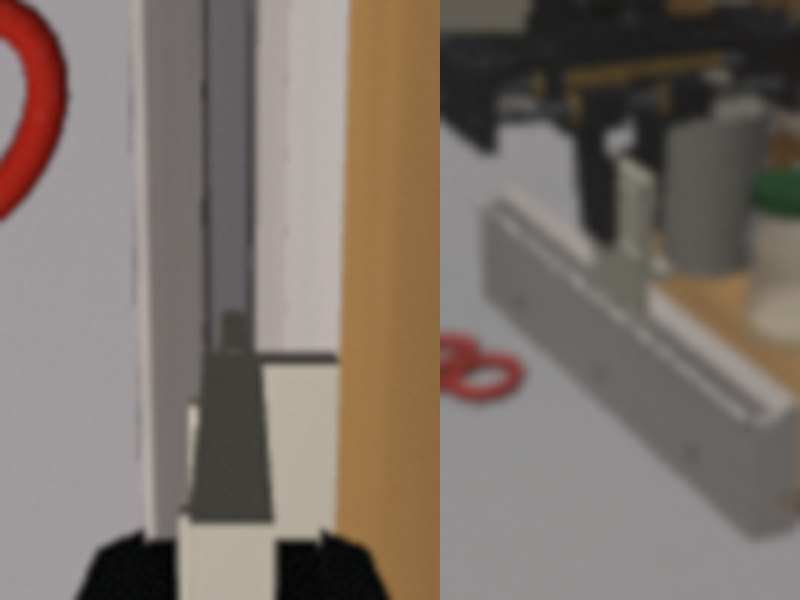

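The tongue sits inside the channel, between the lip slope (crop column 205) and the bevel (255), with no contact force. Now I'll press it down.

move_arm(
  series="0 0 0 4 0 0 2; 0 0 0 7 0 0 2; 0 0 0 9 0 0 2; 0 0 0 11 0 0 2; 0 0 0 11 0 0 2",
)

```text
time: 9.02
tool_pos: [0.5757, 0.1694, 0.0823]
orientation: [-0.021, 1.567, 0.023]
wrist_force: [-1.4, -0.9, 2.6]
grip_width: 0.0078
```

move_arm(
  series="0 0 0 2 0 0 2; 0 0 0 4 0 0 2; 0 0 0 4 0 0 2",
)

```text
time: 9.4
tool_pos: [0.5758, 0.1694, 0.079]
orientation: [-0.021, 1.567, 0.023]
wrist_force: [-2.1, 0.1, 7.6]
grip_width: 0.0079
```

move_arm(
  series="0 0 0 1.5 0 0 2; 0 0 0 2.5 0 0 2; 0 0 0 2.5 0 0 2",
)

```text
time: 9.78
tool_pos: [0.5758, 0.1694, 0.0789]
orientation: [-0.021, 1.567, 0.023]
wrist_force: [-8.1, -1.8, 17.4]
grip_width: 0.0077
```

```bash
cat > v.py <<'E'
from h import *
import sys,pickle
k=sys.argv[1]
s,p,R=pose(); print(s["time"],p,R.as_rotvec().round(4),s["wrist_force"].round(2),s["ft_torque"].round(3),s["grip_width"])
c=bot.calibration("wrist"); out=[]
for n in ["wrist","scene"]:
    im=bot.snapshot(n)[:,:,::-1]; cv2.imwrite(f"pics/{n}{k}.png",im); out.append(im)
pickle.dump((c,s),open(f"c{k}.pkl","wb"))
w=cv2.resize(out[0][100:250,200:310],(440,600),interpolation=cv2.INTER_CUBIC); sc=cv2.resize(out[1][125:225,210:270],(360,600),interpolation=cv2.INTER_CUBIC)
cv2.imwrite(f"pics/p{k}.png",np.hstack([w,sc]))
s,p,R=pose(); print(s["time"],p,s["wrist_force"].round(2))
for X in [(.013,.032,-.002),(.013,.032,.002),(.013,.032,.014),(-.041,.032,-.004),(-.041,.032,.004)]: print(X,proj(c,p+R.apply(X)).round(1))
E
python3 v.py 7
```

```text
9.775 [0.57584233 0.16941992 0.0788608 ] [-0.0215  1.5672  0.0228] [-8.07 -1.84 17.39] [-0.406  1.292 -0.006] 0.007740768605989012
9.875 [0.57584217 0.16943242 0.07885104] [-7.95 -2.1  16.75]
(0.013, 0.032, -0.002) [[253.2 186.1]]
(0.013, 0.032, 0.002) [[260.6 186.1]]
(0.013, 0.032, 0.014) [[283.  186.1]]
(-0.041, 0.032, -0.004) [[245.8 229.3]]
(-0.041, 0.032, 0.004) [[267.5 229.3]]
```

View pics/p7.png

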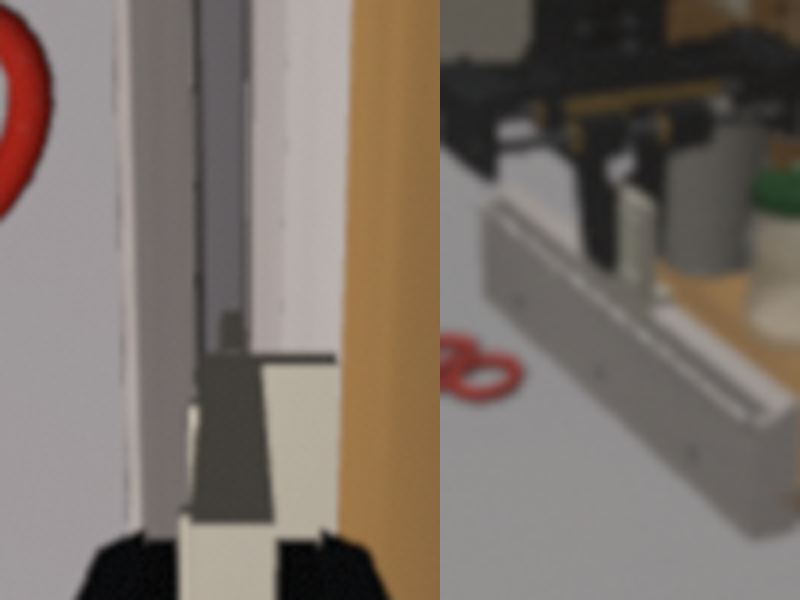

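move_arm(
  series="0 0 0 3 0 -0.8 2; 0 0 0 3.5 0 -0.8 2; 0 0 0 3.5 0 -0.8 2; 0 0 0 3.5 0 -0.8 2",
)

```text
time: 10.38
tool_pos: [0.5758, 0.1695, 0.0789]
orientation: [-0.022, 1.566, 0.023]
wrist_force: [-7.4, -2.0, 20.1]
grip_width: 0.0076
```

```bash
python3 v.py 8
```

```text
10.375 [0.57584896 0.16945088 0.07886477] [-0.0215  1.5656  0.0229] [-7.37 -1.96 20.15] [-0.567  1.379 -0.016] 0.007641106569746598
10.475 [0.57582979 0.16945009 0.07885009] [-7.74 -2.02 20.63]
(0.013, 0.032, -0.002) [[253.2 186.2]]
(0.013, 0.032, 0.002) [[260.7 186.2]]
(0.013, 0.032, 0.014) [[283.1 186.1]]
(-0.041, 0.032, -0.004) [[245.9 229.3]]
(-0.041, 0.032, 0.004) [[267.5 229.3]]
```

View pics/p8.png

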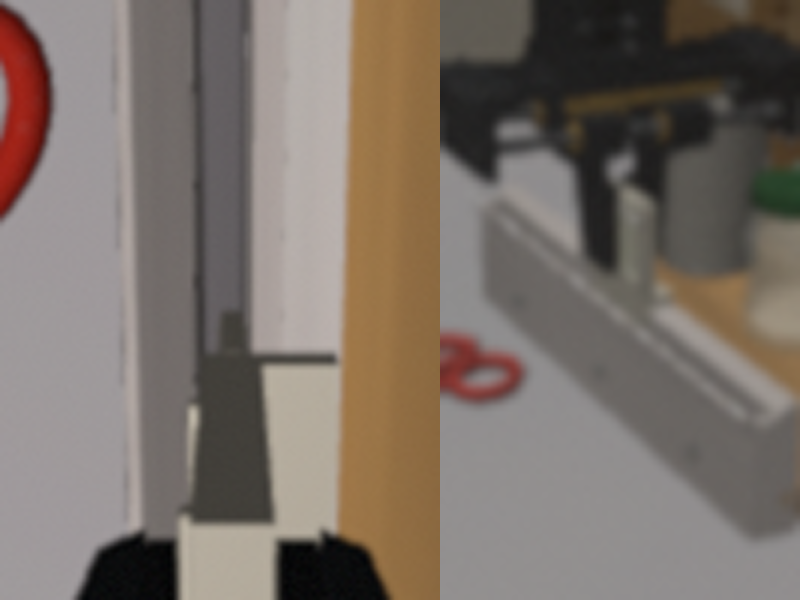

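```bash
python3 - <<'E'
from h import *
im=bot.snapshot("scene"); cv2.imwrite("pics/f.png",cv2.resize(im[110:270,190:340,::-1],(600,600)))
s=bot.state(); print(s["time"],s["tool_pos"],s["wrist_force"],s["grip_width"])
bot.job_done()
E
```

```text
10.525 [0.57584674 0.16944696 0.07886259] [-7.35941599 -2.11024302 20.95594003] 0.007559201316111184
the job is handed in; nothing more can be done
```

View pics/f.png

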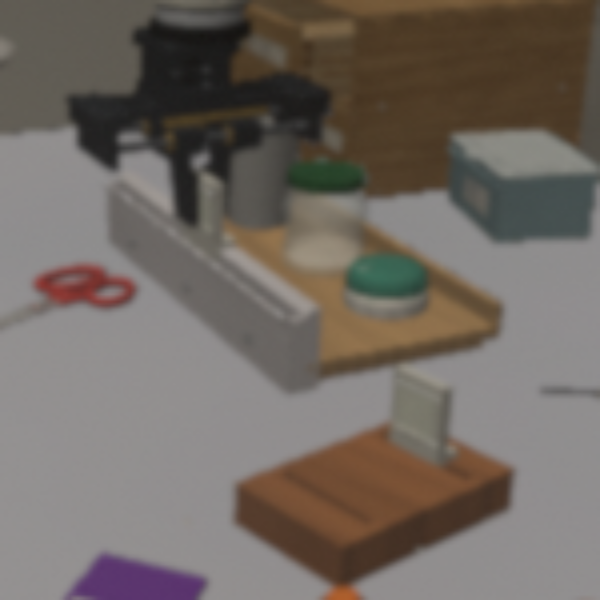

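The wide white label holder is in the channel in front of the jar with its label facing the robot. I handed the job in at 10.5 s, still gripping it and pressing down.

- **Fully home:** the fingertips stopped at z = 78.9 mm, which puts the tongue's foot at 42 mm, the stated height for fully home. Just before that the upward force was 7.6 N, close to the strip's 8 N. It then rose to about 20 N with no further travel, so the ledge is bearing on the rail.
- **Grip:** the wrist pictures before and after pressing show no slip of the holder in the fingers.
- **Centring:** the holder's middle is at about y = 0.1685 m, against an estimated 0.168 m in front of the jar. My readings of the jar's position differed by about 2 to 3 mm, so centring is only known to that level.
- **Sideways force:** a steady sideways push of about 7 to 8 N towards the robot remained, probably the tongue lying against the rail. Moving 0.8 mm to relieve it made no difference.
- **Other things:** the last scene picture shows the narrow holder still in the stand, and the jar, tumbler and timer still on the rack.

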